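# Make up two appliance repair kits

## Task

Make up two repair kits from the spare parts on the table: put the larger knob, the smaller gear and the larger capacitor into the long three-compartment tray, and the smaller knob and the larger gear into the short two-compartment tray, each part standing upright and flat on the floor of a compartment of its own. Leave the smaller capacitor standing where it is, and do not disturb the mug or the screwdriver.

Things in the scene. Friction and masses are not known exactly. Their poses are not given: they have to be found in the camera images.
- large_knob_center (a point): The larger of two black appliance knobs: a flat round skirt 50 mm across and 8 mm high at the bottom, above it a narrower ribbed cylinder 38 mm across to grip, with a white pointer line on its flat top; 42 mm high, standing upright. The point is on its upright axis, half-way up (21 mm above its underside); z up. In a tray only the ribbed part, from 8 to 42 mm above its underside, can be gripped.
- small_knob_center (a point): The smaller of two black appliance knobs: a flat round skirt 34 mm across and 8 mm high at the bottom, above it a narrower ribbed cylinder 24 mm across to grip, with a white pointer line on its flat top; 42 mm high, standing upright. The point is on its upright axis, half-way up (21 mm above its underside); z up. In a tray only the ribbed part, from 8 to 42 mm above its underside, can be gripped.
- large_gear_center (a point): The larger of two plain steel drive gears: a toothed disc 52 mm across and 12 mm high at the bottom, above it a round hub 24 mm across to grip; 42 mm high, standing upright, hub on top. The point is on its upright axis, half-way up (21 mm above its underside); z up. In a tray only the hub, from 12 to 42 mm above its underside, can be gripped.
- small_gear_center (a point): The smaller of two plain steel drive gears: a toothed disc 36 mm across and 12 mm high at the bottom, above it a round hub 18 mm across to grip; 42 mm high, standing upright, hub on top. The point is on its upright axis, half-way up (21 mm above its underside); z up. In a tray only the hub, from 12 to 42 mm above its underside, can be gripped.
- large_capacitor_center (a point): The larger of two plain aluminium motor capacitors: an upright round can 40 mm across and 60 mm high with two 6 mm brass tabs on top, above that height. The point is on its upright axis, half-way up (30 mm above its underside); z up.
- small_capacitor_center (a point): The smaller of two plain aluminium motor capacitors: an upright round can 28 mm across and 44 mm high with two 6 mm brass tabs on top, above that height. The point is on its upright axis, half-way up (22 mm above its underside); z up.
- long_tray: Low grey plastic kit tray, fixed to the table, 78 x 228 mm and 12 mm high, with three equal compartments in one row along its y axis, at y = -75, 0 and 75 mm. Each compartment is 72 x 72 mm inside, its floor 3 mm above the table, the walls and partitions 3 mm thick, their top 12 mm above the table. Origin at the centre of its underside; z up. Wide-open fingers that close along the row may meet the part in the next one; across the row they have room.
- short_tray: Low grey plastic kit tray, fixed to the table, 78 x 153 mm and 12 mm high, with two equal compartments in one row along its y axis, at y = -37.5 and 37.5 mm. Each compartment is 72 x 72 mm inside, its floor 3 mm above the table, the walls and partitions 3 mm thick, their top 12 mm above the table. Origin at the centre of its underside; z up. Wide-open fingers that close along the row may meet the part in the next one; across the row they have room.
- mug: White ceramic mug, 80 mm across and 92 mm high, standing at the left; a bystander. Origin at the centre of its underside.
- screwdriver: Screwdriver 190 mm long lying on the table at the right; a bystander. Its x axis runs along it, handle to -x.
There are look-alikes about, which are no part of the job. What is shaped like the part that bears small_knob_center but orange is not meant.

How it is judged:
By the outcome, as a careful person would: the job done as asked, in the order asked, and still so for the second after the job is handed in, with the robot touching nothing.
It also fails if it takes over 128 s, if anything falls off the work surface, if the arm or the gripper's body presses on something with over 40 N, if the wrist force passes 120 N, or if a joint passes its speed limit or range.

## Robot

A 6-joint arm with a two-finger parallel gripper is mounted at the origin on the work surface. World frame = base frame: x ahead of the robot, y to its left, z up, the work surface at z = 0. Lengths are in m, angles in rad, forces in N, time in s.
With the tool pointing down it reaches from about 0.325 to 0.925 m from the base axis. Payload 3.1 kg.
Tool frame: the origin (TCP) lies where the fingers leave the gripper's body, on its centre line; the fingertips stand 73 mm ahead of it and the grasp point (between the pads) lies 54 mm ahead of it; z points along the fingers, y is the line along which they close (so a half turn about z gives the same grasp; the last joint's range is limited). The gripper opens to 85 mm and grips with 20 to 120 N. Pads are 22 mm wide; open, the fingers measure 114 mm over their backs; the gripper's body (76 mm by 85 mm) begins 54 mm behind the grasp point. The pads swing forward as they close: fully open they stand 13 mm farther back than shut.
Start: joints at [-1.274, 0.217, 1.613, -0, 1.311, -0.112], TCP at [0.248, -0.574, 0.304] pointing down, gripper open.
Joint ranges: [-2.75, 2.75], [-0.78, 2.1], [0.31, 2.55], [-1.13, 4.27], [0.13, 2.63], [-2.58, 2.58]. Speed limits (rad/s): [2.79, 2.79, 3.14, 3.14, 3.14, 3.14].

## Interface

Orientations are given as a unit quaternion [x, y, z, w].
In Python, from cell import r gives the robot as it stands.
- The arm moves only by the tool jog_arm, never from a script. Its argument "series" is a list of rows, each a list of 7 numbers: the shift along the tool's x, y, z in mm, then the turn, a rotation vector about the tool's x, y, z in degrees, then the gripper command: -1 is shut, 1 is fully open, values between are in proportion. A call has 1 to 12 rows; each row is the pose to reach, as a shift and turn from the pose commanded when the call began, along the tool's axes at that moment; what a row does not reach only later rows make up. A row lasts 1/12 s, in which the tool goes at most 41.7 mm and 7.16 degrees, less where a joint would pass 70% of its speed; a pose out of reach is approached as far as the arm can. A call with a gripper value outside its range is refused whole. The fingers move at their own pace and stop on an object; the grip force is fixed at half the most. Time passes only in rows, so rows that repeat a pose let the fingers close. It gives the time, the measured TCP pose, the force, the opening and the grip force at its end, in the units of the state.
- r.get_obs(): the state, without advancing time (a new reading comes with each control period).
- r.capture(name): name is "scene" or "top" or "wrist"; returns a dict with "frame" (384x512x3 uint8, red, green, blue), "fov_y" (degrees; the focal length in pixels is half the picture's height over the tangent of half this angle, whatever the lens; pixels are square), "cx", "cy" (the principal point, pixels), "k1" (the pictures are not rectified: a ray, as slopes to the right and down, at radius r is drawn at 1 + k1 r^2 times it, then the intrinsics apply), "rvec" (rotation vector, rad) and "tvec" (3), from world to camera coordinates, as OpenCV has them. Camera axes: x right, y down, z forward; pixel columns grow to the right and rows downward; lengths in m; the calibration is good to about 2 mm. A picture is of the moment at which its call begins. There is no depth.
- r.close_job(): hands the job in; it is judged then, once.
Trained networks look in the newest picture that a camera, given by its name, has taken for a name from the list of things; names that differ only in an ending like _2 or _b are one class to them, and where a whole thing is asked for, a point or a joint stands for the part that bears it (a point fixed in the world has none). Each returns a list of dicts, best first, with "conf" (0 to 1); they miss things now and then, are a little off and sometimes report something else, mostly with a low value. They report only what shows in the picture. A call takes as long as a camera call. They do not tell look-alikes from the thing itself.
- r.outline_of(camera, name): "region" (384x512 bool, what is visible of it) and "location" ([column, row] in pixels, amid what is visible of it).
- r.landmark_of(camera, name): "location" ([column, row] in pixels: a listed point, or the origin of a listed thing).
The state is a dict: "time": time; "qpos": joint angles; "qvel": joint speeds; "effort": joint torques, N m; "tcp_pos": TCP position; "orientation": TCP orientation; "force": force on the tool from outside, world axes, zero at the start; "moment": the same for the moment, N m; "opening": opening from 0.0 (shut) to 1.0 (fully open); "gripper_force": force on a finger pad.
Only numpy, scipy, OpenCV 4.12 (cv2) and the standard library are available. Lean on these libraries where they do the work, as an engineer would, in place of code of your own. Each camera call takes 0.05 s, during which the arm holds its last target. There are 200 camera calls.

## Working session

There is one attempt and no reset: what is moved stays moved. The work goes in short steps, Python scripts to look and compute and a tool call to move; the robot and the scene stay as the last step left them, time stands still between calls to the robot, and variables do not carry over. Pictures are saved under pics/ and viewed, at most 14 in all, crops included, and the job is handed in when it is done.

Besides the shell and the picture viewer there is one more tool, called as name(argument=value, ...) on one line, values as JSON. jog_arm: Moves the arm, as the interface text tells. Its arguments: {"type":"object","properties":{"series":{"type":"array","items":{"type":"array","items":{"type":"number"}}}},"required":["series"]}

```bash
mkdir -p pics; ls
cat > h.py <<'E'
import numpy as np, cv2
from cell import r
from scipy.spatial.transform import Rotation as R
def cap(n,save=None):
    c=r.capture(n)
    if save: cv2.imwrite('pics/'+save,c['frame'][:,:,::-1])
    return c
def ray(c,uv):
    f=192/np.tan(np.radians(c['fov_y'])/2)
    K=np.array([[f,0,c['cx']],[0,f,c['cy']],[0,0,1]])
    p=cv2.undistortPoints(np.array([[uv]],float),K,np.array([c['k1'],0,0,0.]))[0,0] 
    M=cv2.Rodrigues(np.array(c['rvec'],float))[0]; t=np.array(c['tvec'],float).ravel()
    return -M.T@t, M.T@np.array([p[0],p[1],1])
def at(c,uv,z):
    o,d=ray(c,uv); return o+d*(z-o[2])/d[2]
def proj(c,P):
    f=192/np.tan(np.radians(c['fov_y'])/2)
    K=np.array([[f,0,c['cx']],[0,f,c['cy']],[0,0,1]])
    return cv2.projectPoints(np.array(P,float).reshape(-1,1,3),np.array(c['rvec'],float),np.array(c['tvec'],float),K,np.array([c['k1'],0,0,0.]))[0][:,0]
Z=dict(large_knob_center=.021,small_knob_center=.021,large_gear_center=.021,small_gear_center=.021,large_capacitor_center=.03,small_capacitor_center=.022,long_tray=0,short_tray=0,mug=0,screwdriver=.01)
E
python3 - <<'E'
from h import *
for n in('top','scene'):
    c=cap(n,n+'1.png'); print(n,c['fov_y'],c['k1'],ray(c,(c['cx'],c['cy'])))
    for k,z in Z.items():
        for d in r.landmark_of(n,k)[:4]: print(k,round(d['conf'],2),np.round(d['location'],1),np.round(at(c,d['location'],z)[:2],4))
print(r.get_obs())
E
```

```text
pics
top 42.25662558647194 -0.06867034244255041 (array([ 0.42187823, -0.00159735,  1.49513665]), array([ 0.09841219, -0.00311381, -0.99514087]))
large_knob_center 0.48 [249.8 158.2] [0.6843 0.0263]
small_knob_center 0.68 [347.7 197.5] [ 0.5651 -0.2662]
small_knob_center 0.66 [324.5 186.7] [ 0.5977 -0.1971]
small_knob_center 0.59 [288.4 198.2] [ 0.5633 -0.0888]
small_knob_center 0.54 [343.7 174.1] [ 0.6357 -0.2555]
large_gear_center 0.68 [310.4 159.9] [ 0.6789 -0.1559]
small_gear_center 0.59 [213.1 190. ] [0.5883 0.1359]
small_gear_center 0.56 [208.4 158.5] [0.6837 0.1509]
small_gear_center 0.56 [255.2 187.7] [0.595  0.0102]
large_capacitor_center 0.56 [252.6 186.2] [0.5985 0.0178]
small_capacitor_center 0.57 [209.7 188.2] [0.5937 0.1461]
long_tray 0.81 [318.2 238.1] [ 0.4447 -0.1787]
long_tray 0.59 [134.9 185.4] [0.6053 0.3764]
long_tray 0.35 [208.6 160.6] [0.6809 0.1524]
short_tray 0.72 [207.5 237.3] [0.4479 0.1538]
mug 0.85 [137.8 184.4] [0.6084 0.3676]
screwdriver 0.68 [390.1 180.5] [ 0.6177 -0.3984]
scene 43.55599362995069 0.011684733054144936 (array([1.16208164, 0.06003244, 1.01
[... 723 characters left out ...]
99 -0.3874]
{'time': 1.1, 'qpos': array([-1.27420718e+00,  2.16890920e-01,  1.61336356e+00, -4.74631947e-05,
        1.31131662e+00, -1.12194280e-01]), 'qvel': array([-0.00079777,  0.00118965,  0.0006538 ,  0.00161408, -0.00068812,
       -0.00119139]), 'effort': array([ 1.00661877e-03, -3.96898055e+01, -3.04261994e+01, -1.15384769e-04,
        6.89198823e-04, -1.41581509e-05]), 'tcp_pos': array([ 0.24845376, -0.57351894,  0.30392496]), 'orientation': array([ 9.79183394e-01,  2.02977536e-01, -2.18477086e-05,  1.28417203e-05]), 'force': array([-0.2194719 ,  0.22025273,  0.09270067]), 'moment': array([-0.06581544, -0.00372982, -0.00204219]), 'gripper_force': 0.0, 'opening': 1.0033818791157736}
```

Run:
```python
import cv2
for n,b in (('top',(100,130,420,290)),('scene',(70,120,450,290))):
    i=cv2.imread(f'pics/{n}1.png')[b[1]:b[3],b[0]:b[2]]
    cv2.imwrite(f'pics/{n}1c.png',cv2.resize(i,(800,int(800*i.shape[0]/i.shape[1])),interpolation=cv2.INTER_CUBIC))
```

```text
(no output)
```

View pics/top1c.png

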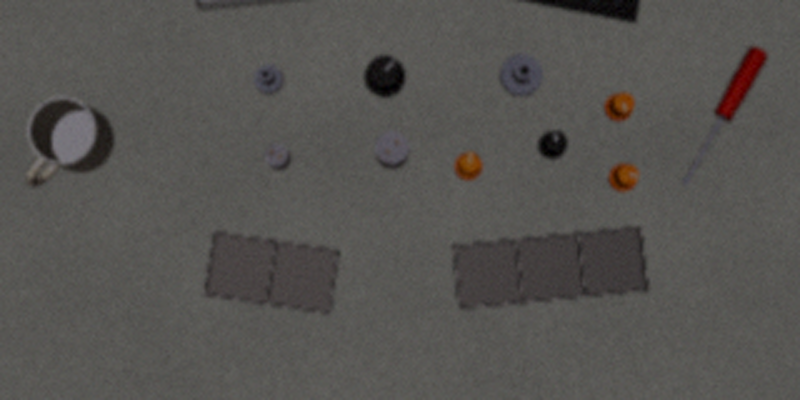

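View pics/scene1c.png

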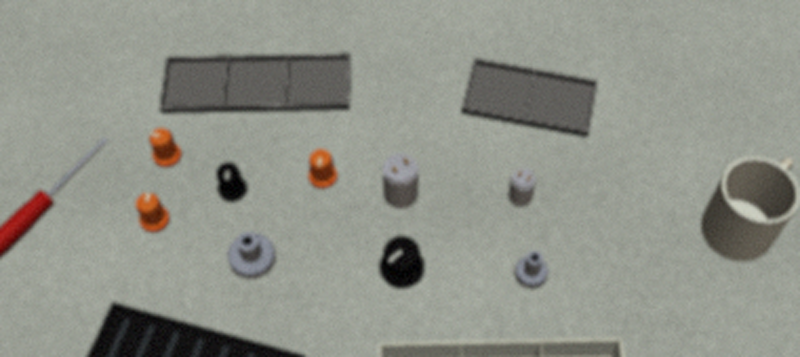

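Top view: the black small knob is at about (321,187) in the full image, with three orange decoys around it. The large knob is at (254,160), the large gear at (308,160), the small gear at (208,161), the large capacitor at (257,190), the small capacitor at (211,193). The trays are at (320,237) and (209,238). The scene view agrees.

```bash
cat >> h.py <<'E'
def go(x,y,z,yaw):
    o=r.get_obs(); q=R.from_quat(o['orientation']); s=np.sin(np.radians(yaw)); c=np.cos(np.radians(yaw))
    T=R.from_matrix(np.array([[c,s,0],[s,-c,0],[0,0,-1]]))
    print('t',round(o['time'],2),'shift',np.round(q.inv().apply(np.array([x,y,z])-o['tcp_pos'])*1e3,1),'turn',np.round((q.inv()*T).as_rotvec(degrees=True),1))
E
python3 - <<'E'
from h import *
for n in('top','scene'):
    c=cap(n)
    for k in('long_tray','short_tray'):
        d=r.outline_of(n,k)[0]
        ct=max(cv2.findContours(d['region'].astype('uint8'),0,2)[0],key=cv2.contourArea)[:,0]
        P=np.array([at(c,p,.012)[:2] for p in ct])
        b=cv2.minAreaRect((P*1e3).astype('float32')); print(n,k,round(d['conf'],2),np.round(b[0],1),np.round(b[1]),round(b[2],1))
    for k in list(Z)[:6]:
        for d in r.outline_of(n,k)[:4]: print(k,round(d['conf'],2),np.round(at(c,d['location'],Z[k])[:2],4),d['region'].sum(),np.median(c['frame'][d['region']],0))
go(.68,.012,.25,90)
E
```

```text
top long_tray 0.59 [ 450.5 -181.4] [ 80. 230.] 5.9
top short_tray 0.85 [445.5 151.1] [158.  81.] 81.2
large_knob_center 0.65 [0.6785 0.0185] 210 [22. 19. 20.]
small_knob_center 0.62 [ 0.5672 -0.2656] 109 [98. 57. 12.]
small_knob_center 0.48 [ 0.5956 -0.1887] 80 [17. 16. 16.]
small_knob_center 0.47 [0.6767 0.0221] 169 [20. 17. 18.]
large_gear_center 0.69 [ 0.6777 -0.1504] 202 [71. 70. 81.]
small_gear_center 0.49 [0.6761 0.1475] 116 [71.  69.5 78.5]
large_capacitor_center 0.56 [0.5958 0.0187] 156 [87.5 84.  91. ]
scene long_tray 0.84 [ 456.  -183.1] [ 87. 231.] 5.9
scene short_tray 0.71 [451.  150.2] [152.  85.] 81.2
large_knob_center 0.95 [0.6875 0.0174] 432 [19. 18. 18.]
small_knob_center 0.66 [ 0.6013 -0.1851] 219 [25. 23. 25.]
small_knob_center 0.64 [ 0.5735 -0.2679] 207 [150.  79.  32.]
small_knob_center 0.54 [ 0.5768 -0.0905] 186 [151.5  78.5  33.5]
small_knob_center 0.47 [ 0.6442 -0.2581] 226 [152.  80.  33.]
large_gear_center 0.69 [ 0.692 -0.15 ] 401 [122. 126. 133.]
small_gear_center 0.76 [0.6783 0.1546] 235 [115. 119. 124.]
large_capacitor_center 0.78 [0.598  0.0144] 346 [107.  106.5 101. ]
small_capacitor_center 0.5 [0.5786 0.1434] 181 [114. 112. 110.]
t 2.0 shift [ 628.7 -365.7   53.9] turn [  0.    0.  -66.6]
```

jog_arm(series=[[629, -366, 54, 0, 0, -66.6, 0.4], [629, -366, 54, 0, 0, -66.6, 0.4], [629, -366, 54, 0, 0, -66.6, 0.4], [629, -366, 54, 0, 0, -66.6, 0.4], [629, -366, 54, 0, 0, -66.6, 0.4], [629, -366, 54, 0, 0, -66.6, 0.4], [629, -366, 54, 0, 0, -66.6, 0.4], [629, -366, 54, 0, 0, -66.6, 0.4], [629, -366, 54, 0, 0, -66.6, 0.4], [629, -366, 54, 0, 0, -66.6, 0.4], [629, -366, 54, 0, 0, -66.6, 0.4], [629, -366, 54, 0, 0, -66.6, 0.4]])

```text
time: 3.0
tcp_pos: [0.5452, -0.1702, 0.2671]
orientation: [0.707, 0.707, 0.0, 0.0]
force: [0.7, -0.3, -0.5]
opening: 0.699
gripper_force: 0.0
```

```bash
python3 -c "
from h import *
go(.68,.014,.25,90)"
```

```text
t 3.0 shift [184.1 134.9  17.1] turn [0. 0. 0.]
```

jog_arm(series=[[184, 135, 17, 0, 0, 0, 0.4], [184, 135, 17, 0, 0, 0, 0.4], [184, 135, 17, 0, 0, 0, 0.4], [184, 135, 17, 0, 0, 0, 0.4], [184, 135, 17, 0, 0, 0, 0.4], [184, 135, 17, 0, 0, 0, 0.4], [184, 135, 17, 0, 0, 0, 0.4]])

```text
time: 3.58
tcp_pos: [0.681, 0.0165, 0.2493]
orientation: [0.705, 0.709, 0.001, -0.0]
force: [-0.2, -0.6, -0.3]
opening: 0.703
gripper_force: 0.0
```

Run:
```python
from h import *
c=cap('wrist','w1.png'); print(r.get_obs()['tcp_pos'],ray(c,(c['cx'],c['cy'])))
for k in list(Z)[:6]:
    for d in r.landmark_of('wrist',k)[:3]: print(k,round(d['conf'],2),np.round(d['location'],1),np.round(at(c,d['location'],Z[k])[:2],4))
    for d in r.outline_of('wrist',k)[:3]: print(' o',k,round(d['conf'],2),np.round(d['location'],1),np.round(at(c,d['location'],Z[k])[:2],4))
```

```text
[0.67987737 0.01422964 0.24930691] (array([0.67997589, 0.08455446, 0.31894692]), array([ 0.00261542, -0.27274536, -0.9620827 ]))
large_knob_center 0.62 [260.5 182.6] [0.6832 0.0118]
 o large_knob_center 0.87 [262.6 178.7] [0.6855 0.0162]
small_knob_center 0.7 [194.6 332.3] [ 0.5988 -0.1893]
small_knob_center 0.44 [169.1 263.1] [ 0.5741 -0.0883]
 o small_knob_center 0.75 [37.2 61.1] [0.4615 0.1344]
 o small_knob_center 0.47 [199.9 317.2] [ 0.607  -0.1657]
large_gear_center 0.7 [261. 307.] [ 0.6851 -0.1499]
 o large_gear_center 0.59 [260.  302.1] [ 0.6837 -0.1426]
small_gear_center 0.75 [259.7  41.7] [0.6814 0.1521]
 o small_gear_center 0.64 [258.6  42.5] [0.6803 0.1514]
large_capacitor_center 0.88 [178.1 191.7] [0.5942 0.0034]
 o large_capacitor_center 0.69 [173.8 189.6] [0.5897 0.0058]
small_capacitor_center 0.66 [158.3  55.5] [0.5824 0.1393]
 o small_capacitor_center 0.63 [159.4  54.9] [0.5835 0.1399]
```

View pics/w1.png

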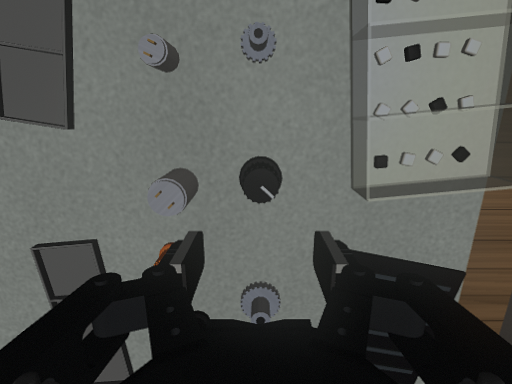

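The wrist image shows the large knob's top at about (262,188) and the large capacitor's top at (167,196). The small gear hub is at (258,33) with its disc at (259,44), and the large gear is at (260,302). Nothing stands between the fingers.

Run:
```python
from h import *
c=cap('wrist')
for k,p,z in(('Lknob top',(262,188),.042),('Lknob skirt',(260.5,176),.004),('Lcap top',(167,196),.06),('sgear hub',(258,33),.042),('sgear disc',(259,44),.012),('Lgear disc',(260,299),.012)): print(k,np.round(at(c,p,z)[:2],4))
go(.683,.010,.086,90)
```

```text
Lknob top [0.6825 0.0057]
Lknob skirt [0.6812 0.01  ]
Lcap top [0.5895 0.0025]
sgear hub [0.6784 0.1493]
sgear disc [0.6794 0.1469]
Lgear disc [ 0.6808 -0.151 ]
t 4.28 shift [ -1.7   3.9 164. ] turn [ 0. -0. -0.]
```

jog_arm(series=[[-4, 3, 40, 0, 0, 0, 0.4], [-4, 3, 80, 0, 0, 0, 0.4], [-4, 3, 120, 0, 0, 0, 0.4], [-4, 3, 150, 0, 0, 0, 0.4], [-4, 3, 163, 0, 0, 0, 0.4], [-4, 3, 163, 0, 0, 0, 0.4], [-4, 3, 163, 0, 0, 0, -1], [-4, 3, 163, 0, 0, 0, -1], [-4, 3, 163, 0, 0, 0, -1], [-4, 3, 163, 0, 0, 0, -1], [-4, 3, 163, 0, 0, 0, -1], [-4, 3, 163, 0, 0, 0, -1]])

```text
time: 5.28
tcp_pos: [0.6842, 0.0078, 0.09]
orientation: [0.707, 0.707, 0.002, 0.002]
force: [-0.3, -0.8, 5.8]
opening: 0.425
gripper_force: 60.6
```

```bash
python3 -c "
from h import *
go(.441,-.107,.20,96);go(.441,-.107,.092,96)"
```

```text
t 5.28 shift [-114.8 -242.7 -111.2] turn [ 0.3  0.  -6. ]
t 5.28 shift [-114.7 -243.3   -3.2] turn [ 0.3  0.  -6. ]
```

jog_arm(series=[[0, 0, -40, 0, 0, 0, -1], [0, 0, -80, 0, 0, 0, -1], [-15, -30, -105, 0, 0, 0, -1], [-116, -241, -110, 0, 0, -6, -1], [-116, -241, -110, 0, 0, -6, -1], [-116, -241, -110, 0, 0, -6, -1], [-116, -241, -110, 0, 0, -6, -1], [-116, -241, -110, 0, 0, -6, -1], [-116, -241, -110, 0, 0, -6, -1], [-116, -241, -110, 0, 0, -6, -1], [-116, -241, -110, 0, 0, -6, -1], [-116, -241, -110, 0, 0, -6, -1]])

```text
time: 6.28
tcp_pos: [0.4419, -0.1083, 0.1976]
orientation: [0.669, 0.743, 0.001, 0.001]
force: [1.3, 0.7, -0.2]
opening: 0.423
gripper_force: 60.4
```

Run:
```python
from h import *
c=cap('wrist','w2.png')
L=[.449,-.182];a=np.radians(5.9)
for s in(1.5,.5,-.5,-1.5):
  for u in(-.0375,.0375): print(s,u,np.round(proj(c,[L[0]+u*np.cos(a)-s*.075*np.sin(a),L[1]+u*np.sin(a)+s*.075*np.cos(a),.012])[0]))
for d in r.landmark_of('wrist','long_tray')[:2]: print(d,np.round(at(c,d['location'],0),4))
go(.441,-.107,.092,96)
```

```text
1.5 -0.0375 [217. 147.]
1.5 0.0375 [299. 147.]
0.5 -0.0375 [220. 224.]
0.5 0.0375 [296. 224.]
-0.5 -0.0375 [223. 290.]
-0.5 0.0375 [293. 290.]
-1.5 -0.0375 [225. 346.]
-1.5 0.0375 [291. 346.]
t 6.38 shift [  1.2  -1.5 105.5] turn [0.1 0.  0.1]
```

View pics/w2.png

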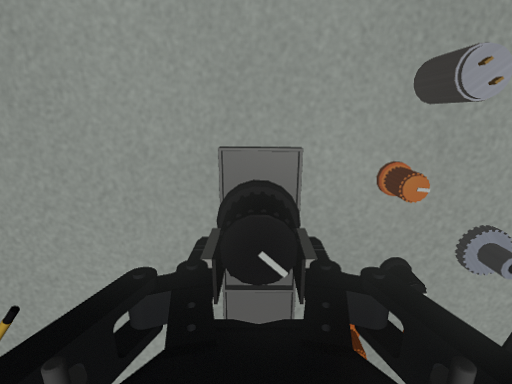

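The knob hangs straight in the grip. The tray's end corners are at (219,147) and (303,148), within about 3 px of the prediction, so I'll shift 2 mm and lower it.

jog_arm(series=[[0, 2, 40, 0, 0, 0, -1], [0, 2, 75, 0, 0, 0, -1], [0, 2, 95, 0, 0, 0, -1], [0, 2, 105, 0, 0, 0, -1], [0, 2, 106, 0, 0, 0, -1], [0, 2, 106, 0, 0, 0, -1], [0, 2, 106, 0, 0, 0, 0.3], [0, 2, 106, 0, 0, 0, 0.3], [0, 2, 106, 0, 0, 0, 0.3], [0, 2, 66, 0, 0, 0, 0.3], [0, 2, 26, 0, 0, 0, 0.3], [0, 2, -14, 0, 0, 0, 0.3]])

```text
time: 7.38
tcp_pos: [0.4425, -0.1075, 0.2114]
orientation: [0.669, 0.743, -0.0, -0.001]
force: [0.3, 0.0, 0.1]
opening: 0.649
gripper_force: 0.0
```

```bash
python3 -c "
from h import *
c=cap('wrist','w3.png')
go(.679,.149,.21,90)"
```

```text
t 7.43 shift [232.8 257.   12.7] turn [0.7 0.3 6.1]
```

View pics/w3.png

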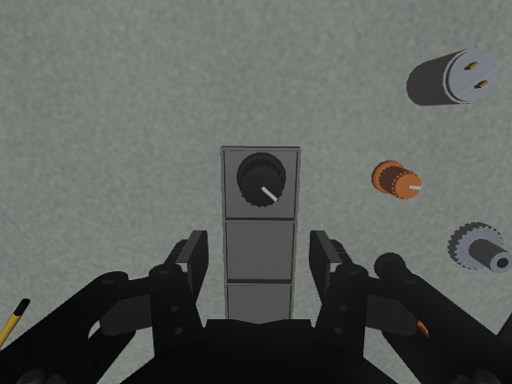

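The knob stands in the first compartment, at (260,180). Next is the small gear.

jog_arm(series=[[233, 257, 12, 0, 0, 6, 0.3], [233, 257, 12, 0, 0, 6, 0.3], [233, 257, 12, 0, 0, 6, 0.3], [233, 257, 12, 0, 0, 6, 0.3], [233, 257, 12, 0, 0, 6, 0.3], [233, 257, 12, 0, 0, 6, 0.3], [233, 257, 12, 0, 0, 6, 0.3], [233, 257, 12, 0, 0, 6, 0.3], [233, 257, 12, 0, 0, 6, 0.3], [233, 257, 12, 0, 0, 6, 0.3], [233, 257, 12, 0, 0, 6, 0.3]])

```text
time: 8.35
tcp_pos: [0.6744, 0.1515, 0.1984]
orientation: [0.706, 0.708, -0.0, -0.0]
force: [0.0, -0.6, -0.1]
opening: 0.647
gripper_force: 0.0
```

Run:
```python
from h import *
c=cap('wrist','w4.png')
for k in('small_gear_center','small_capacitor_center','large_capacitor_center'):
    for d in r.landmark_of('wrist',k)[:1]+r.outline_of('wrist',k)[:1]: print(k,round(d['conf'],2),np.round(d['location'],1),np.round(at(c,d['location'],Z[k])[:2],4))
print(proj(c,[[.679,.149,.042],[.679,.149,0.012]]))
go(.679,.149,.088,90)
```

```text
small_gear_center 0.98 [264.1 185.9] [0.6791 0.1558]
small_gear_center 0.97 [267.9 183.7] [0.6825 0.1579]
small_capacitor_center 0.88 [164.5 201.8] [0.5865 0.1406]
small_capacitor_center 0.68 [161.4 202.7] [0.5836 0.1397]
[[264.43521952 199.83854992]
 [263.77918025 190.44114686]]
t 8.7 shift [ -0.7   5.1 111.2] turn [ 0.   0.  -0.1]
```

View pics/w4.png

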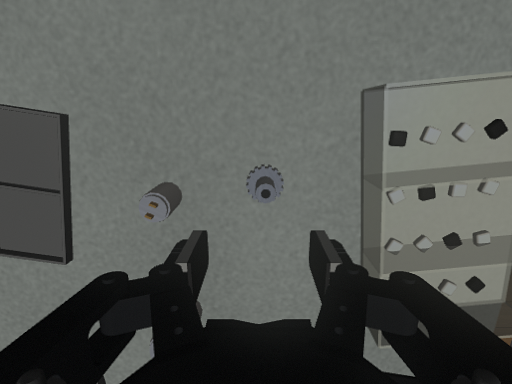

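The small gear's disc is at (265,183) and its hub top at (265,193), so the gear stands near (0.680, 0.155).

jog_arm(series=[[5, 6, 40, 0, 0, 0, 0.3], [5, 6, 75, 0, 0, 0, 0.3], [5, 6, 100, 0, 0, 0, 0.3], [5, 6, 111, 0, 0, 0, 0.3], [5, 6, 111, 0, 0, 0, 0.3], [5, 6, 111, 0, 0, 0, -1], [5, 6, 111, 0, 0, 0, -1], [5, 6, 111, 0, 0, 0, -1], [5, 6, 111, 0, 0, 0, -1], [5, 6, 111, 0, 0, 0, -1], [5, 6, 111, 0, 0, 0, -1], [5, 6, 111, 0, 0, 0, -1]])

```text
time: 9.7
tcp_pos: [0.6825, 0.156, 0.0913]
orientation: [0.707, 0.707, 0.002, 0.002]
force: [-0.6, -0.2, 6.3]
opening: 0.187
gripper_force: 58.9
```

```bash
python3 -c "
from h import *
go(.4515,-.182,.20,96);go(.459,-.257,.20,96)"
```

```text
t 9.7 shift [-337.9 -230.5 -110.1] turn [ 0.3 -0.  -6. ]
t 9.7 shift [-412.9 -223.1 -110.1] turn [ 0.3 -0.  -6. ]
```

jog_arm(series=[[0, 0, -40, 0, 0, 0, -1], [0, 0, -80, 0, 0, 0, -1], [-25, -18, -110, 0, 0, 0, -1], [-337, -229, -120, 0, 0, -6, -1], [-337, -229, -120, 0, 0, -6, -1], [-337, -229, -120, 0, 0, -6, -1], [-337, -229, -120, 0, 0, -6, -1], [-337, -229, -120, 0, 0, -6, -1], [-337, -229, -120, 0, 0, -6, -1], [-337, -229, -120, 0, 0, -6, -1], [-337, -229, -120, 0, 0, -6, -1], [-337, -229, -120, 0, 0, -6, -1]])

```text
time: 10.7
tcp_pos: [0.4517, -0.1803, 0.2084]
orientation: [0.669, 0.743, 0.0, 0.001]
force: [0.4, -0.3, -0.7]
opening: 0.185
gripper_force: 58.8
```

```bash
python3 -c "
from h import *
go(.4515,-.182,.092,96)"
```

```text
t 10.7 shift [ -1.6  -0.5 116.4] turn [0.1 0.1 0.1]
```

jog_arm(series=[[-1, 0, 40, 0, 0, 0, -1], [-1, 0, 80, 0, 0, 0, -1], [-1, 0, 105, 0, 0, 0, -1], [-1, 0, 115, 0, 0, 0, -1], [-1, 0, 116, 0, 0, 0, -1], [-1, 0, 116, 0, 0, 0, -1], [-1, 0, 116, 0, 0, 0, 0.2], [-1, 0, 116, 0, 0, 0, 0.2], [-1, 0, 116, 0, 0, 0, 0.2], [-1, 0, 76, 0, 0, 0, 0.2], [-1, 0, 36, 0, 0, 0, 0.3], [-1, 0, -4, 0, 0, 0, 0.3]])

```text
time: 11.7
tcp_pos: [0.4524, -0.1795, 0.2122]
orientation: [0.669, 0.743, -0.0, -0.001]
force: [1.2, -0.1, 0.2]
opening: 0.65
gripper_force: 0.0
```

```bash
python3 -c "
from h import *
c=cap('wrist')
for k in ('large_knob_center','small_gear_center'):
    for d in r.landmark_of('wrist',k)[:2]: print(k,d['conf'],at(c,d['location'],Z[k]+.003))
go(.592,.004,.21,90)"
```

```text
large_knob_center 0.96 [ 0.44166814 -0.10162943  0.024     ]
small_gear_center 0.69 [ 0.45589248 -0.17975742  0.024     ]
t 11.85 shift [170.2 154.6   7. ] turn [0.5 0.3 6. ]
```

jog_arm(series=[[170, 154, 2, 0, 0, 6, 0.5], [170, 154, 2, 0, 0, 6, 0.5], [170, 154, 2, 0, 0, 6, 0.5], [170, 154, 2, 0, 0, 6, 0.5], [170, 154, 2, 0, 0, 6, 0.5], [170, 154, 2, 0, 0, 6, 0.5], [170, 154, 2, 0, 0, 6, 0.5], [170, 154, 2, 0, 0, 6, 0.5]])

```text
time: 12.52
tcp_pos: [0.5878, 0.0064, 0.2079]
orientation: [0.706, 0.708, -0.001, -0.001]
force: [-0.9, -1.0, 0.6]
opening: 0.752
gripper_force: 0.0
```

Run:
```python
from h import *
c=cap('wrist','w5.png')
for k in('large_capacitor_center',):
    for d in r.landmark_of('wrist',k)[:1]+r.outline_of('wrist',k)[:1]: print(k,round(d['conf'],2),np.round(d['location'],1),np.round(at(c,d['location'],Z[k])[:2],4))
print(proj(c,[[.592,.008,.06],[.592,.008,0]]))
go(.592,.008,.088,90)
```

```text
large_capacitor_center 0.63 [262.7 192.3] [0.5908 0.0045]
large_capacitor_center 0.66 [261.9 193. ] [0.5901 0.0038]
[[264.64850133 198.21654089]
 [263.53920056 181.06619718]]
t 12.67 shift [  3.7   5.2 120.6] turn [-0.1  0.  -0. ]
```

View pics/w5.png

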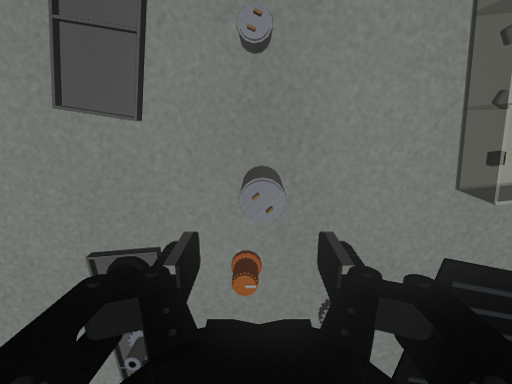

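The capacitor's top is at (262,200), so it stands near (0.590, 0.0065). The orange decoy at (245,270) is clear of the fingers.

jog_arm(series=[[2, 3, 40, 0, 0, 0, 0.5], [2, 3, 80, 0, 0, 0, 0.5], [2, 3, 108, 0, 0, 0, 0.5], [2, 3, 120, 0, 0, 0, 0.5], [2, 3, 120, 0, 0, 0, 0.5], [2, 3, 120, 0, 0, 0, -1], [2, 3, 120, 0, 0, 0, -1], [2, 3, 120, 0, 0, 0, -1], [2, 3, 120, 0, 0, 0, -1], [2, 3, 120, 0, 0, 0, -1], [2, 3, 120, 0, 0, 0, -1]])

```text
time: 13.58
tcp_pos: [0.5934, 0.0069, 0.0925]
orientation: [0.707, 0.707, 0.001, 0.002]
force: [-0.9, -0.8, 5.4]
opening: 0.455
gripper_force: 60.4
```

```bash
python3 -c "
from h import *
go(.459,-.257,.20,96)"
```

```text
t 13.58 shift [-263.9 -134.1 -107.9] turn [ 0.3  0.1 -6. ]
```

jog_arm(series=[[0, 0, -40, 0, 0, 0, -1], [0, 0, -80, 0, 0, 0, -1], [-30, -15, -110, 0, 0, 0, -1], [-263, -132, -120, 0, 0, -6, -1], [-263, -132, -120, 0, 0, -6, -1], [-263, -132, -120, 0, 0, -6, -1], [-263, -132, -120, 0, 0, -6, -1], [-263, -132, -120, 0, 0, -6, -1], [-263, -132, -120, 0, 0, -6, -1], [-263, -132, -120, 0, 0, -6, -1], [-263, -132, -120, 0, 0, -6, -1]])

```text
time: 14.5
tcp_pos: [0.4582, -0.2589, 0.2105]
orientation: [0.671, 0.742, -0.0, 0.001]
force: [-0.2, -0.2, 0.2]
opening: 0.455
gripper_force: 60.6
```

```bash
python3 -c "
from h import *
go(.459,-.257,.092,96)"
```

```text
t 14.5 shift [  2.    1.  118.5] turn [ 0.   0.1 -0.3]
```

jog_arm(series=[[1, 0, 40, 0, 0, 0, -1], [1, 0, 80, 0, 0, 0, -1], [1, 0, 105, 0, 0, 0, -1], [1, 0, 115, 0, 0, 0, -1], [1, 0, 116, 0, 0, 0, -1], [1, 0, 116, 0, 0, 0, -1], [1, 0, 116, 0, 0, 0, 0.4], [1, 0, 116, 0, 0, 0, 0.4], [1, 0, 116, 0, 0, 0, 0.4], [1, 0, 76, 0, 0, 0, 0.4], [1, 0, 36, 0, 0, 0, 0.4], [1, 0, -4, 0, 0, 0, 0.4]])

```text
time: 15.5
tcp_pos: [0.4589, -0.2541, 0.214]
orientation: [0.669, 0.743, -0.0, -0.001]
force: [1.0, -0.3, 0.1]
opening: 0.701
gripper_force: 0.0
```

```bash
python3 -c "
from h import *
c=cap('wrist')
for k in ('large_capacitor_center','small_gear_center','large_knob_center','small_knob_center'):
    for d in r.landmark_of('wrist',k)[:2]: print(k,d['conf'],np.round(at(c,d['location'],Z[k]),4))
go(.598,-.194,.21,90)"
```

```text
large_capacitor_center 0.57 [ 0.461  -0.2555  0.03  ]
small_gear_center 0.86 [ 0.4553 -0.1823  0.021 ]
small_gear_center 0.56 [ 0.4597 -0.258   0.021 ]
large_knob_center 0.91 [ 0.4464 -0.0978  0.021 ]
small_knob_center 0.98 [ 0.5567 -0.2668  0.021 ]
small_knob_center 0.92 [ 0.6398 -0.2675  0.021 ]
t 15.75 shift [ 45.8 144.1   4.1] turn [0. 0. 6.]
```

jog_arm(series=[[46, 144, 1, 0, 0, 6, 0.1], [46, 144, 1, 0, 0, 6, 0.1], [46, 144, 1, 0, 0, 6, 0.1], [46, 144, 1, 0, 0, 6, 0.1], [46, 144, 1, 0, 0, 6, 0.1], [46, 144, 1, 0, 0, 6, 0.1]])

```text
time: 16.25
tcp_pos: [0.5974, -0.1926, 0.2099]
orientation: [0.706, 0.708, -0.001, -0.002]
force: [-0.7, 0.2, -0.2]
opening: 0.551
gripper_force: 0.0
```

Run:
```python
from h import *
c=cap('wrist','w6.png')
for k in('small_knob_center','large_gear_center'):
    for d in r.landmark_of('wrist',k)[:4]: print(k,round(d['conf'],2),np.round(d['location'],1),np.round(at(c,d['location'],Z[k])[:2],4))
print(proj(c,[[.598,-.194,.042],[.598,-.194,0]]))
go(.598,-.194,.087,90)
```

```text
small_knob_center 0.93 [231.3  75.4] [ 0.5724 -0.0923]
small_knob_center 0.86 [222.7 259.6] [ 0.5593 -0.2701]
small_knob_center 0.82 [262.7 181.8] [ 0.6003 -0.1868]
small_knob_center 0.64 [304.3 259.3] [ 0.6441 -0.2693]
large_gear_center 0.68 [350.  144.7] [ 0.6805 -0.1514]
large_gear_center 0.31 [83.  87.5] [ 0.4416 -0.1021]
[[260.33510934 195.14063439]
 [260.22173853 183.75858662]]
t 16.4 shift [-1.00e-01  2.40e+00  1.24e+02] turn [-0.2 -0.1 -0. ]
```

View pics/w6.png

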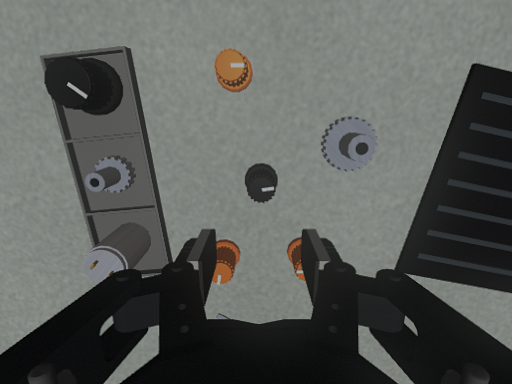

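The long tray holds all three parts: knob (90,85), gear (110,175), capacitor (120,250). The small black knob is at (261,183), near (0.599, -0.189), and the orange decoys are clear.

jog_arm(series=[[5, 2, 40, 0, 0, 0, 0.1], [5, 2, 80, 0, 0, 0, 0.1], [5, 2, 110, 0, 0, 0, 0.1], [5, 2, 123, 0, 0, 0, 0.1], [5, 2, 123, 0, 0, 0, 0.1], [5, 2, 123, 0, 0, 0, -1], [5, 2, 123, 0, 0, 0, -1], [5, 2, 123, 0, 0, 0, -1], [5, 2, 123, 0, 0, 0, -1], [5, 2, 123, 0, 0, 0, -1], [5, 2, 123, 0, 0, 0, -1]])

```text
time: 17.32
tcp_pos: [0.6015, -0.1898, 0.0925]
orientation: [0.707, 0.707, 0.001, 0.002]
force: [-0.6, -0.4, 6.4]
opening: 0.26
gripper_force: 59.3
```

```bash
python3 -c "
from h import *
go(.454,.188,.205,81)"
```

```text
t 17.32 shift [ 377.7 -146.9 -113.9] turn [0.2 0.1 9. ]
```

jog_arm(series=[[0, 0, -40, 0, 0, 0, -1], [0, 0, -80, 0, 0, 0, -1], [30, -10, -110, 0, 0, 0, -1], [377, -146, -120, 0, 0, 9, -1], [377, -146, -120, 0, 0, 9, -1], [377, -146, -120, 0, 0, 9, -1], [377, -146, -120, 0, 0, 9, -1], [377, -146, -120, 0, 0, 9, -1], [377, -146, -120, 0, 0, 9, -1], [377, -146, -120, 0, 0, 9, -1], [377, -146, -120, 0, 0, 9, -1], [377, -146, -120, 0, 0, 9, -1]])

```text
time: 18.32
tcp_pos: [0.4525, 0.1897, 0.2103]
orientation: [0.76, 0.65, 0.001, 0.0]
force: [0.0, 0.8, -0.8]
opening: 0.26
gripper_force: 59.0
```

Run:
```python
from h import *
go(.454,.188,.092,81)
c=cap('wrist','w7.png')
L=[.447,.151];a=np.radians(-8.8)
for s in(1,0,-1):
  for u in(-.0375,.0375): print(s,u,np.round(proj(c,[L[0]+u*np.cos(a)-s*.075*np.sin(a),L[1]+u*np.sin(a)+s*.075*np.cos(a),.012])[0]))
```

```text
t 18.32 shift [ -1.5   1.7 118.3] turn [ 0. -0.  0.]
1 -0.0375 [220. 149.]
1 0.0375 [298. 149.]
0 -0.0375 [223. 222.]
0 0.0375 [295. 221.]
-1 -0.0375 [225. 285.]
-1 0.0375 [293. 285.]
```

View pics/w7.png

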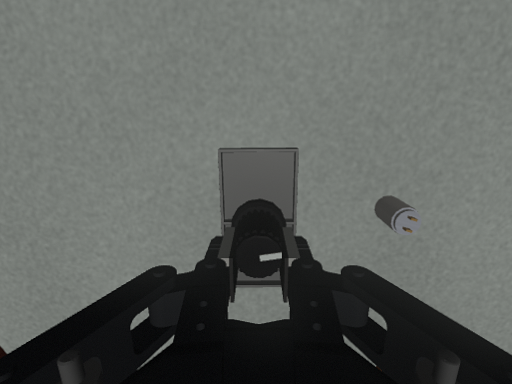

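The tray corners are at (219,148) and (298,149), matching the prediction, and the knob is held straight.

jog_arm(series=[[-1, 0, 40, 0, 0, 0, -1], [-1, 0, 80, 0, 0, 0, -1], [-1, 0, 105, 0, 0, 0, -1], [-1, 0, 115, 0, 0, 0, -1], [-1, 0, 116, 0, 0, 0, -1], [-1, 0, 116, 0, 0, 0, -1], [-1, 0, 116, 0, 0, 0, 0.2], [-1, 0, 116, 0, 0, 0, 0.2], [-1, 0, 116, 0, 0, 0, 0.2], [-1, 0, 76, 0, 0, 0, 0.2], [-1, 0, 36, 0, 0, 0, 0.2], [-1, 0, -4, 0, 0, 0, 0.2]])

```text
time: 19.37
tcp_pos: [0.4525, 0.1866, 0.2142]
orientation: [0.76, 0.65, -0.001, -0.001]
force: [1.2, 0.1, 0.3]
opening: 0.598
gripper_force: 0.0
```

```bash
python3 -c "
from h import *
c=cap('wrist')
for d in r.landmark_of('wrist','small_knob_center')[:2]: print(d['conf'],np.round(at(c,d['location'],.024),4))
go(.680,-.150,.21,90)"
```

```text
0.87 [0.4547 0.19   0.024 ]
t 19.47 shift [-299.6  271.3   14.1] turn [ 0.9 -0.3 -9. ]
```

jog_arm(series=[[-299, 273, 2, 0, 0, -9, 0.2], [-299, 273, 2, 0, 0, -9, 0.2], [-299, 273, 2, 0, 0, -9, 0.2], [-299, 273, 2, 0, 0, -9, 0.2], [-299, 273, 2, 0, 0, -9, 0.2], [-299, 273, 2, 0, 0, -9, 0.2], [-299, 273, 2, 0, 0, -9, 0.2], [-299, 273, 2, 0, 0, -9, 0.2], [-299, 273, 2, 0, 0, -9, 0.2], [-299, 273, 2, 0, 0, -9, 0.2], [-299, 273, 2, 0, 0, -9, 0.2], [-299, 273, 2, 0, 0, -9, 0.2]])

```text
time: 20.47
tcp_pos: [0.6767, -0.1531, 0.2107]
orientation: [0.708, 0.706, -0.0, -0.0]
force: [-0.7, -0.7, 0.2]
opening: 0.601
gripper_force: 0.0
```

Run:
```python
from h import *
c=cap('wrist','w8.png')
for k in('large_gear_center',):
    for d in r.landmark_of('wrist',k)[:1]: print(k,round(d['conf'],2),np.round(d['location'],1),np.round(at(c,d['location'],Z[k])[:2],4))
print(proj(c,[[.68,-.15,.042],[.68,-.15,.012]]))
go(.68,-.15,.088,90)
```

```text
large_gear_center 0.68 [268.6 188.1] [ 0.686 -0.154]
[[262.68873821 189.86449881]
 [262.24378802 181.89381733]]
t 20.57 shift [  0.3   4.6 122.7] turn [-0.1 -0.1  0. ]
```

View pics/w8.png

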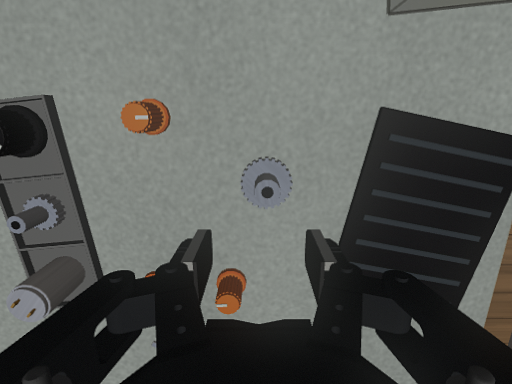

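The gear's hub is at (267,191), near (0.684, -0.151). The black object's edge is about 80 mm away, so the fingers have room.

jog_arm(series=[[0, 8, 40, 0, 0, 0, 0.2], [0, 8, 80, 0, 0, 0, 0.2], [0, 8, 110, 0, 0, 0, 0.2], [0, 8, 122, 0, 0, 0, 0.2], [0, 8, 122, 0, 0, 0, 0.2], [0, 8, 122, 0, 0, 0, -1], [0, 8, 122, 0, 0, 0, -1], [0, 8, 122, 0, 0, 0, -1], [0, 8, 122, 0, 0, 0, -1], [0, 8, 122, 0, 0, 0, -1], [0, 8, 122, 0, 0, 0, -1]])

```text
time: 21.48
tcp_pos: [0.6867, -0.1514, 0.0934]
orientation: [0.707, 0.707, 0.001, 0.002]
force: [-0.6, 1.8, 6.5]
opening: 0.255
gripper_force: 59.7
```

```bash
python3 -c "
from h import *
go(.441,.114,.205,81)"
```

```text
t 21.48 shift [ 265.4 -245.  -113.2] turn [0.3 0.  9. ]
```

jog_arm(series=[[0, 0, -40, 0, 0, 0, -1], [0, 0, -80, 0, 0, 0, -1], [25, -23, -110, 0, 0, 0, -1], [265, -243, -120, 0, 0, 9, -1], [265, -243, -120, 0, 0, 9, -1], [265, -243, -120, 0, 0, 9, -1], [265, -243, -120, 0, 0, 9, -1], [265, -243, -120, 0, 0, 9, -1], [265, -243, -120, 0, 0, 9, -1], [265, -243, -120, 0, 0, 9, -1], [265, -243, -120, 0, 0, 9, -1], [265, -243, -120, 0, 0, 9, -1]])

```text
time: 22.48
tcp_pos: [0.4361, 0.1173, 0.209]
orientation: [0.759, 0.651, -0.001, -0.002]
force: [-1.0, -0.7, -2.1]
opening: 0.258
gripper_force: 59.5
```

```bash
python3 -c "
from h import *
go(.441,.114,.092,81)"
```

```text
t 22.48 shift [ -2.7   5.9 117. ] turn [-0.3 -0.1  0.3]
```

```bash
python3 -c "
from h import *
for i in range(3): cap('wrist'); go(.441,.114,.092,81)"
```

```text
t 22.53 shift [ -1.3   2.7 117.6] turn [-0.1  0.   0.3]
t 22.58 shift [ -0.6   0.4 118.1] turn [0.1 0.  0.2]
t 22.63 shift [-1.000e-01 -9.000e-01  1.184e+02] turn [0.1 0.  0.1]
```

jog_arm(series=[[-1, 0, 40, 0, 0, 0, -1], [-1, 0, 80, 0, 0, 0, -1], [-1, 0, 105, 0, 0, 0, -1], [-1, 0, 115, 0, 0, 0, -1], [-1, 0, 116, 0, 0, 0, -1], [-1, 0, 116, 0, 0, 0, -1], [-1, 0, 116, 0, 0, 0, 0.2], [-1, 0, 116, 0, 0, 0, 0.2], [-1, 0, 116, 0, 0, 0, 0.2], [-1, 0, 76, 0, 0, 0, 0.2], [-1, 0, 36, 0, 0, 0, 0.2], [-1, 0, -4, 0, 0, 0, 0.2]])

```text
time: 23.63
tcp_pos: [0.4411, 0.1125, 0.2145]
orientation: [0.761, 0.649, -0.001, -0.001]
force: [1.3, 0.4, -0.8]
opening: 0.599
gripper_force: 0.0
```

jog_arm(series=[[0, 0, -40, 0, 0, 0, 0.2], [0, 0, -80, 0, 0, 0, 0.2], [0, 0, -120, 0, 0, 0, 0.2], [0, 0, -120, 0, 0, 0, 0.2]])

```text
time: 23.97
tcp_pos: [0.4461, 0.1131, 0.3446]
orientation: [0.76, 0.649, 0.008, 0.006]
force: [1.4, 0.2, 2.1]
opening: 0.599
gripper_force: 0.0
```

Run:
```python
from h import *
a=cap('scene')['frame'][110:300,70:450]; w=cap('wrist')['frame']
i=np.vstack([cv2.resize(a,(640,320)),cv2.resize(w,(373,280))[:, :].copy() if 0 else np.pad(cv2.resize(w,(373,280)),((0,0),(0,267),(0,0)))])
cv2.imwrite('pics/end.png',i[:,:,::-1])
```

```text
(no output)
```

View pics/end.png

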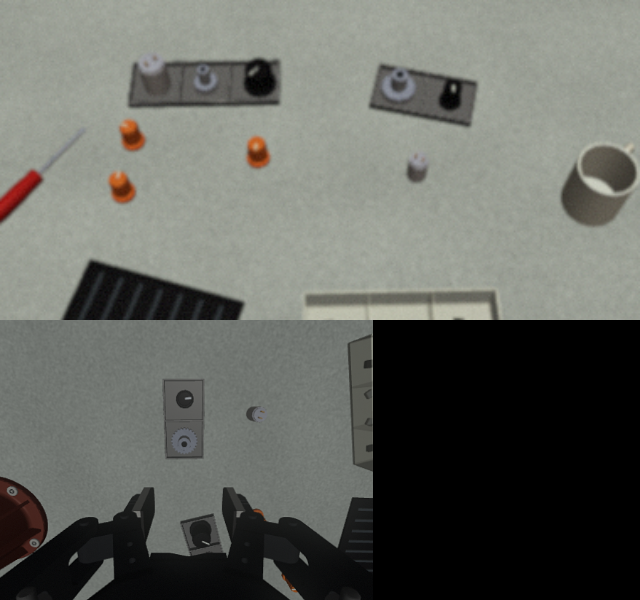

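The final view shows all five parts upright, each in its own compartment: long tray at (152,75), (205,78) and (260,77), short tray at (400,85) and (451,95). The small capacitor at (417,168), the mug and the screwdriver are undisturbed.

```bash
python3 -c "
from h import *
print(r.close_job())"
```

```text
the job is handed in; nothing more can be done
None
```

I handed the job in at about 24 s with both kits made up: all five parts stand upright in their own compartments, and the small capacitor, mug and screwdriver are where they were.

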